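Clear the lab bench: dishes to the sprung stacker, the rest to their trays

TASK

Put the five things on the bench away: pile the two dishes on the stacker's sprung platform, the large one below and the small one centred on top of it, stand the slim bottle in the narrow compartment and the wide jar in the wide compartment of the divided white tray, and lay the slide box flat in the shallow grey tray, lengthwise. Set the glass dishes down gently, without dropping or ramming them, and never let a dish tip over.

Things in the scene. Friction and masses are not known exactly. Their poses are not given: they have to be found in the camera images.
- dish_large: the larger of two flat round culture dishes, clear glass bottom with a fixed white lid (dish and lid are one piece); 62 mm across the lid, 20 mm high, flat on top, about 120 g. The lid takes up the upper 10 mm; the glass below is 60 mm across. Origin at the centre of its underside, z up
- dish_small: the smaller culture dish, same make; 48 mm across the lid, 20 mm high, about 80 g; the lid takes up the upper 10 mm and the glass below is 46 mm across. Origin at the centre of its underside, z up
- bottle: slim amber glass bottle with white cap, standing upright; 28 mm across, 70 mm high (cap 26 mm across, from 50 mm up), about 90 g. Origin at the centre of its underside, z up
- jar: squat wide amber glass jar with a white lid from 34 mm up, standing upright; 48 mm across (lid 47 mm), 50 mm high, about 130 g. Origin at the centre of its underside, z up
- slide_box: oblong white microscope-slide box, closed, with a thin grey seam and a small black catch on its -x end; 90 mm along its x, 40 mm along its y, 36 mm high, about 150 g. Origin at the centre of its underside
- stacker: spring-loaded dish stacker, fixed to the bench: white base 104 x 104 mm, 20 mm high, four steel guide posts of 8 mm diameter at x, y = +-31 mm in its own frame, tops 100 mm above the bench, round sprung platform between them. Fingers can pass between the posts along its own x or y (54 mm free). Origin on the bench under its centre, axes parallel to the base's sides
- platform_top (a point): centre of the top face of the stacker's platform, an aluminium disc 66 mm across; 75 mm above the bench when empty. It moves only up and down on a soft spring (about 60 N/m), sinks some 17 mm under the large dish and 13 mm more under the small one, and stops after 45 mm. Axes as the stacker's
- vial_tray: white tray fixed to the bench, 78 mm along its x, 128 mm along its y, 18 mm high, floor and walls 4 mm thick, with a divider that makes two compartments. Narrow: 46 mm along y, centre y = -37 mm; wide: 70 mm along y, centre y = +25 mm; both 70 mm along x, centre x = 0, floor at z = 4 mm. Origin on the bench under its centre
- slide_tray: shallow grey tray fixed to the bench, a single compartment; 78 mm along its x, 128 mm along its y (its long side), 14 mm high, walls and floor 4 mm thick, inside 70 x 120 mm, floor at z = 4 mm. Origin on the bench under its centre

How it is judged (in metres and radians):
At the end, for the whole second after the job is handed in: Large dish flat on the platform, small dish flat on it (each centred to 12 mm); bottle on the narrow compartment floor (12 mm across the divider, 24 mm along it), jar on the wide one (14, 24 mm), slide box on the grey tray floor (22 mm each way); all upright to 0.1 rad, released, at rest (horizontal distance between dish_large and platform_top below 0.012 m and z of dish_large in the frame of platform_top between -0.004 and 0.004 m and horizontal distance between dish_small and dish_large below 0.012 m and z of dish_small in the frame of dish_large between 0.016 and 0.024 m and y of bottle in the frame of vial_tray between -0.049 and -0.025 m and x of bottle in the frame of vial_tray between -0.024 and 0.024 m and z of bottle in the frame of vial_tray between 0 and 0.008 m and y of jar in the frame of vial_tray between 0.011 and 0.039 m and x of jar in the frame of vial_tray between -0.024 and 0.024 m and z of jar in the frame of vial_tray between 0 and 0.008 m and x of slide_box in the frame of slide_tray between -0.022 and 0.022 m and y of slide_box in the frame of slide_tray between -0.022 and 0.022 m and z of slide_box in the frame of slide_tray between 0 and 0.008 m and angle between each of dish_large, dish_small, bottle, jar, slide_box's own z axis and vertical below 0.1 rad and linear speed of each of dish_large, dish_small, bottle, jar, slide_box below 0.02 m/s); the robot touches nothing.
It fails at once if a dish is dropped or rammed onto the platform or the other dish (over 20 N) (contact force between any of dish_large, dish_small and stacker above 20 N or contact force between dish_small and dish_large above 20 N).
It fails at once if a dish tips over (more than 0.7 rad) (angle between any of dish_large, dish_small's own z axis and vertical above 0.7 rad).
It also fails if it takes over 125 s, if anything falls off the work surface, if the arm or the gripper's body presses on something with over 40 N, if the wrist force passes 120 N, or if a joint passes its speed limit or range.

ROBOT

A 6-joint arm with a two-finger parallel gripper is mounted at the origin on the work surface. World frame = base frame: x ahead of the robot, y to its left, z up, the work surface at z = 0. Lengths are in m, angles in degrees, forces in N, time in s.
With the tool pointing down it reaches from about 0.4 to 0.825 m from the base axis. Payload 7 kg.
Tool frame: the origin (TCP) lies midway between the tips of the shut fingers; the grasp point (between the pads) lies 19 mm behind it; y points along the fingers, z is the direction in which the jaws open and shut, and the axes are right-handed (so a half turn about y gives the same grasp; the last joint's range is limited). The gripper opens to 88 mm and grips with 3 to 60 N. Pads are 19 mm wide; open, the fingers measure 130 mm over their backs; the gripper's body (78 mm by 193 mm) begins 47 mm behind the grasp point.
Start: joints at [-48.295, 20.546, 0.682, 0, -70.136, -16.507], TCP at [0.287, -0.611, 0.227] pointing down, gripper open.
Joint ranges: [-176.03, 176.03], [-82.01, 121.73], [-58.28, 71.71], [-173.87, 95.51], [-174.79, -0.11], [-173.66, 173.66]. Speed limits (degrees/s): [136.94, 136.94, 172.46, 180, 180, 180].

INTERFACE

Orientations are given as [roll, pitch, yaw] about the fixed x, y, z axes, in that order (R = Rz(yaw) Ry(pitch) Rx(roll)).
In Python, from plant import ctrl gives the robot as it stands.
- The arm moves only by the tool step_arm, never from a script. Its argument "rows" is a list that holds one entry, the list of rows, each a list of 7 numbers: the gripper command: -1 is shut, 1 is fully open, values between are in proportion, then the shift along the world's x, y, z in cm, then the turn, a rotation vector about the world's x, y, z in degrees. In form: [[[fingers, tx, ty, tz, rx, ry, rz], ...]]. A call has 1 to 12 rows; each row shifts and turns the commanded pose from where the row before left it; what a row does not reach is not made up. A row lasts 1/8 s, in which the tool goes at most 62.5 mm and 10.7 degrees, less where a joint would pass 70% of its speed; a pose out of reach is approached as far as the arm can. A call is refused whole if a number of a shift passes 6.25 or a number of a turn 10.7, either way. A call with a gripper value outside its range is refused whole. The fingers move at their own pace and stop on an object; the grip force is fixed at half the most. Time passes only in rows, so rows that do not move let the fingers close. It gives the time, the measured TCP pose, the force and the opening at its end, in the units of the state.
- ctrl.get_obs(): the state, without advancing time (a new reading comes with each control period).
- ctrl.snapshot(name): name is "scene" or "top" or "wrist"; returns the picture (420x560x3 uint8, blue, green, red); there is no depth.
- ctrl.camera_params(name): a dict with "vertical_fov" (degrees; the focal length in pixels is half the picture's height over the tangent of half this angle, whatever the lens; pixels are square), "cx", "cy" (the principal point, pixels), "rvec" (rotation vector, rad) and "tvec" (3), from world to camera coordinates, as OpenCV has them. Camera axes: x right, y down, z forward; pixel columns grow to the right and rows downward; lengths in m; the calibration is good to about 2 mm. A picture is of the moment at which its call begins: read the wrist's pose just before it. camera_params takes no time and is no camera call; for the wrist camera it gives the pose at the moment of the call.
- ctrl.close_job(): hands the job in, once; it reports no verdict.
The state is a dict: "clock": time; "joint_pos": joint angles; "qvel": joint speeds; "tau": joint torques, N m; "tool_pos": TCP position; "orientation": TCP orientation; "force": force on the tool from outside, world axes, zero at the start; "moment": the same for the moment, N m; "opening": finger opening in m.
Only numpy, scipy, OpenCV 4.12 (cv2) and the standard library are available. Lean on these libraries where they do the work, as an engineer would, in place of code of your own. Each camera call takes 0.05 s, during which the arm holds its last target. There are 200 camera calls.

## Working session

There is one attempt and no reset: what is moved stays moved. The work goes in short steps, Python scripts to look and compute and a tool call to move; the robot and the scene stay as the last step left them, time stands still between calls to the robot, and variables do not carry over. Pictures are saved under pics/ and viewed, about 12 in all and at most 16, crops included, and the job is handed in when it is done.

Besides the shell and the picture viewer there is one more tool, called after ">>>" as name(argument=value, ...) on one line, values as JSON. step_arm: Moves the arm, as the interface text tells. Its arguments: {"type":"object","properties":{"rows":{"type":"array"}},"required":["rows"]}

```bash
ls; mkdir -p pics; python3 - <<'E'
from plant import ctrl
import cv2
o=ctrl.get_obs();print({k:o[k] for k in('clock','tool_pos','orientation','force','opening')})
for n in('top','scene'):
    cv2.imwrite(f'pics/{n}0.png',ctrl.snapshot(n));print(n,ctrl.camera_params(n))
print(ctrl.camera_params('wrist'))
E
```

```text
pics
{'clock': 0.0, 'tool_pos': array([ 0.28712432, -0.61034243,  0.2256155 ]), 'orientation': array([-8.99031795e+01,  1.09284235e-02,  2.51891821e+01]), 'force': array([-0.05710797, -0.36761151,  0.04870387]), 'opening': 0.08749504071170067}
top {'vertical_fov': 56.83517145248896, 'cx': 279.367406769562, 'cy': 210.26939680796931, 'rvec': array([ 2.13994327, -2.12590234,  0.20595417]), 'tvec': array([-4.26572263e-04,  5.23224814e-01,  7.67041119e-01])}
scene {'vertical_fov': 57.00601917562618, 'cx': 280.32855904584267, 'cy': 207.60247931454424, 'rvec': array([ 0.86433263,  2.63001518, -0.94905972]), 'tvec': array([ 0.39666781, -0.17400189,  1.20344124])}
{'vertical_fov': 63.415589152061706, 'cx': 286.9822553024563, 'cy': 216.50737234988802, 'rvec': array([-1.60300159, -2.52800921, -0.31253441]), 'tvec': array([ 0.67506704, -0.03096043,  0.38836684])}
```

View pics/top0.png

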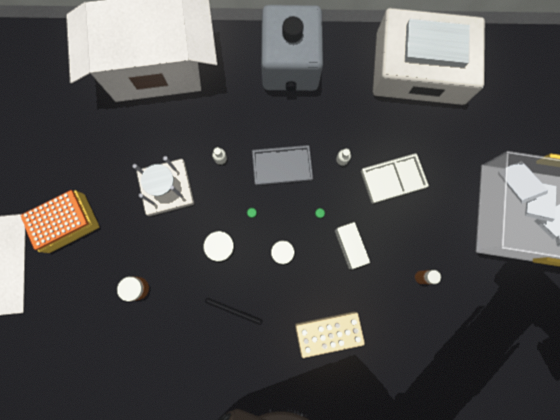

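View pics/scene0.png

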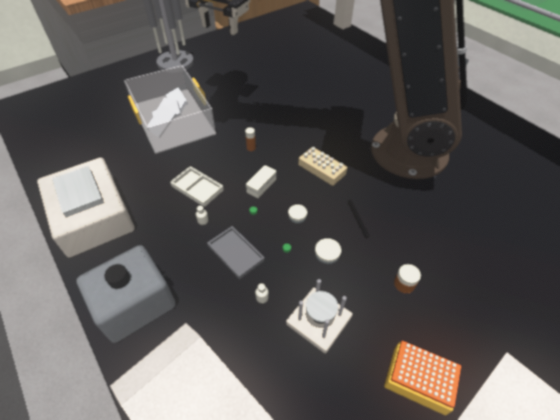

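The top view shows the large dish at about (218,246), small dish (283,252), slide box (352,246), jar (131,289) and bottle (434,277). The stacker is at (165,187), the vial tray at (395,178) and the grey tray at (282,165). The scene view agrees. Next I measure them.

```bash
cat > h.py <<'E'
import numpy as np, cv2
from plant import ctrl
def cam(n):
    p=ctrl.camera_params(n); f=210/np.tan(np.radians(p['vertical_fov']/2))
    R=cv2.Rodrigues(p['rvec'])[0]; return np.array([[f,0,p['cx']],[0,f,p['cy']],[0,0,1]]),R,p['tvec']
def cast(c,uv,z):
    K,R,t=c; uv=np.atleast_2d(uv).astype(float); C=-R.T@t
    d=(np.c_[uv,np.ones(len(uv))]@np.linalg.inv(K).T)@R
    return C+d*((z-C[2])/d[:,2])[:,None]
def proj(c,P):
    K,R,t=c; q=(np.atleast_2d(P)@R.T+t)@K.T; return q[:,:2]/q[:,2:]
def blobs(mask,amin=40):
    cs=cv2.findContours(mask.astype(np.uint8),cv2.RETR_EXTERNAL,cv2.CHAIN_APPROX_NONE)[0]
    return [c[:,0,:] for c in cs if cv2.contourArea(c)>amin]
def rect(P):
    (c,s,a)=cv2.minAreaRect((P[:,:2]*1000).astype(np.float32)); 
    if s[0]<s[1]: s=(s[1],s[0]); a+=90
    return np.round(c,1),np.round(s,1),round((a+90)%180-90,1)   # centre mm, long, short, angle of long side
E
python3 - <<'E'
from h import *
for n in('top','scene'):
    c=cam(n);print(n,'cam at',-c[1].T@c[2])
    im=cv2.imread(f'pics/{n}0.png').astype(int);v=im.min(2);sat=im.max(2)-v
    for nm,m in(('white',(v>120)&(sat<50)),('grey',(v>55)&(v<120)&(sat<30)),('green',(im[:,:,1]-im[:,:,2]>50))):
        for b in blobs(m,25):
            x,y=b.mean(0)
            P=cast(c,b,0.02)
            r=rect(P)
            if r[1][0]<160: print(nm,np.round([x,y]),*r,'areaeq',round(2*np.sqrt(cv2.contourArea((P[:,:2]*1000).astype(np.float32))/np.pi),1))
E
```

```text
top cam at [0.37749433 0.01281585 0.84820413]
white [357. 339.] [ 261.1 -159. ] [14.4 11.8] -89.8 areaeq 13.2
white [345. 338.] [ 264.  -131.4] [34.1 24.6] -1.6 areaeq 19.5
white [356. 330.] [ 278.8 -155.4] [14.5 11.9] -89.8 areaeq 12.8
white [354. 322.] [ 294.7 -151.8] [14.6 12. ] -89.8 areaeq 12.9
white [327. 332.] [269.  -97.8] [115.4  58. ] -78.5 areaeq 76.6
white [129. 288.] [360.3 314.9] [50.4 47. ] -89.7 areaeq 49.2
white [433. 276.] [ 388.4 -324. ] [28.9 27.8] 43.7 areaeq 28.3
white [282. 252.] [438.1  -4.5] [49.  46.7] -89.6 areaeq 47.9
white [218. 246.] [450.6 133.5] [62.6 62.3] 45.9 areaeq 62.2
white [353. 245.] [ 454.1 -155. ] [93.  43.7] 19.4 areaeq 69.4
white [163. 187.] [580.2 257.2] [109.8 107.8] -74.8 areaeq 114.1
white [394. 178.] [ 604.2 -252. ] [131.6  81.1] -73.2 areaeq 114.3
white [344. 155.] [ 654.7 -140.8] [28.  27.2] 0.5 areaeq 28.0
white [218. 154.] [654.8 139.3] [29.2 27.3] 47.4 areaeq 28.0
white [280. 164.] [631.7  -2.5] [125.6  75.9] -84.4 areaeq 100.9
white [291.  35.] [950.8 -23.9] [157.1 135. ] 0.7 areaeq 161.4
grey [343. 242.] [ 455.6 -135.3] [103.5  
[... 1622 characters left out ...]
7 areaeq 63.5
grey [412. 172.] [76.2 77. ] [29.9 22.7] 40.9 areaeq 26.2
grey [261. 181.] [ 448.3 -152.6] [130.3  72.7] 19.9 areaeq 102.2
grey [441. 163.] [-22.8 104.8] [95.1 29.3] 26.5 areaeq 45.1
grey [322. 165.] [ 268.8 -100. ] [155.5 100.3] -79.4 areaeq 37.6
grey [379. 138.] [ 42.7 -86.9] [102.4  32.3] 22.3 areaeq 54.1
grey [250. 131.] [ 355.7 -352. ] [55.3 35.4] 56.0 areaeq 22.6
grey [439. 120.] [-178.6  -27.4] [93.4 30. ] -59.3 areaeq 26.4
grey [396. 119.] [ -68.1 -121.6] [75.  14.1] 47.6 areaeq 29.7
green [286. 247.] [526.4  70.7] [17.7 17.3] 53.7 areaeq 18.0
green [253. 210.] [526.3 -77.4] [17.6 16. ] 55.9 areaeq 18.0
green [547.   4.] [-1297.7  -309.6] [157.1 127.5] 28.8 areaeq 118.6
```

>>> step_arm(rows=[[[1, 1.12, 3.41, 0, 0, 0, 9.07], [1, 1.12, 3.41, 0, 0, 0, 9.07], [1, 1.12, 3.41, 0, 0, 0, 9.07], [1, 1.12, 3.41, 0, 0, 0, 9.07], [1, 1.12, 3.41, 0, 0, 0, 9.07], [1, 1.12, 3.41, 0, 0, 0, 9.07], [1, 1.12, 3.41, 0, 0, 0, 9.07], [1, 1.12, 3.41, 0, 0, 0, 9.07], [1, 1.12, 3.41, 0, 0, 0, 9.07], [1, 0, 0, 0, 0, 0, 0], [1, 0, 0, 0, 0, 0, 0]]])

```text
clock: 1.48
tool_pos: [0.3881, -0.3038, 0.2265]
orientation: [-90.0, -0.0, 106.8]
force: [0.5, 0.3, 0.6]
opening: 0.0875
```

```bash
python3 - <<'E'
from h import *
c=cam('wrist');im=ctrl.snapshot('wrist');cv2.imwrite('pics/w1.png',im);np.savez('pics/w1',K=c[0],R=c[1],t=c[2])
print(-c[1].T@c[2]); im=im.astype(int);v=im.min(2);sat=im.max(2)-v
for b in blobs((v>120)&(sat<50)):
    print(np.round(b.mean(0)),*rect(cast(c,b,0.07)))
E
```

```text
[ 0.40791043 -0.36590868  0.38520515]
[199. 397.] [416.1 -68.7] [456.9  61.4] 16.9
[434. 314.] [ 210.1 -235. ] [34.3 30.9] 16.9
[140. 318.] [ 499.  -142.5] [40.3 34.4] -73.1
[209. 311.] [ 434.8 -171.1] [61.6 25. ] 16.9
[107. 286.] [ 537.3 -168.6] [30.7 23. ] 16.9
[410. 259.] [ 257. -286.] [46.9 19.9] 16.9
[164. 259.] [ 489.9 -215.4] [46.  19.9] 16.9
[288. 201.] [ 388.7 -305.3] [27.  24.6] -73.2
[ 84. 175.] [ 575.1 -268.8] [111.2  75.4] -73.2
[229.  18.] [ 482.6 -428.4] [126.2  48.1] 16.8
```

View pics/w1.png

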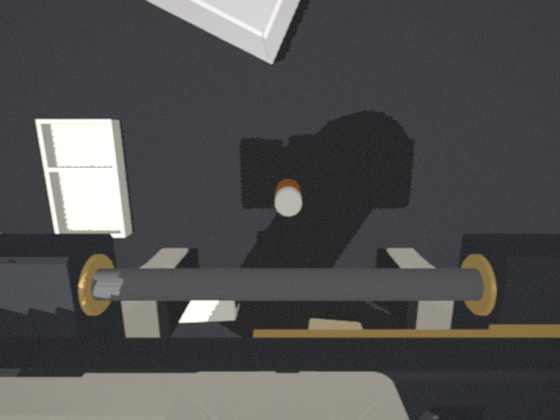

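The wrist view shows the bottle cap at (288,201), which puts it at (388,-305) mm and agrees with the top camera to 2 mm. I go down and grip.

>>> step_arm(rows=[[[1, 0, -0.1, -4, 0, 0, 0], [1, 0, 0, -4, 0, 0, 0], [1, 0, 0, -4, 0, 0, 0], [1, 0, 0, -4, 0, 0, 0], [1, 0, 0, -3, 0, 0, 0], [1, 0, 0, -1, 0, 0, 0], [1, 0, 0, 0, 0, 0, 0], [-1, 0, 0, 0, 0, 0, 0], [-1, 0, 0, 0, 0, 0, 0], [-1, 0, 0, 0, 0, 0, 0], [-1, 0, 0, 0, 0, 0, 0], [-1, 0, 0, 0, 0, 0, 0]]])

```text
clock: 3.02
tool_pos: [0.3882, -0.3048, 0.0267]
orientation: [-90.0, 0.0, 106.8]
force: [-0.0, 0.6, -0.8]
opening: 0.0427
```

>>> step_arm(rows=[[[-1, 0, 0, 0, 0, 0, 0], [-1, 0, 0, 0, 0, 0, 0], [-1, 0, 0, 0, 0, 0, 0], [-1, 0, 0, 0, 0, 0, 0], [-1, 0, 0, 1, 0, 0, 0], [-1, 0, 0, 3, 0, 0, 0]]])

```text
clock: 3.78
tool_pos: [0.387, -0.3045, 0.0662]
orientation: [-89.8, -0.1, 106.8]
force: [0.7, -0.5, 0.1]
opening: 0.0269
```

>>> step_arm(rows=[[[-1, 3.78, 0.29, 1, 0, 0, 0], [-1, 3.78, 0.29, 0, 0, 0, 0], [-1, 3.78, 0.29, 0, 0, 0, 0], [-1, 3.78, 0.29, 0, 0, 0, 0], [-1, 3.78, 0.29, 0, 0, 0, 0], [-1, 3.78, 0.29, 0, 0, 0, 0], [-1, 0, 0, 0, 0, 0, 0], [-1, 0, 0, -1.5, 0, 0, 0], [-1, 0, 0, -1.5, 0, 0, 0], [-1, 0, 0, -1, 0, 0, 0]]])

```text
clock: 5.03
tool_pos: [0.6135, -0.2874, 0.035]
orientation: [-89.9, -0.1, 106.8]
force: [-0.9, -0.2, -1.0]
opening: 0.0271
```

```bash
python3 - <<'E'
from h import *
o=ctrl.get_obs();print(o['clock'],o['tool_pos'],o['force'])
cv2.imwrite('pics/w2.png',np.vstack([ctrl.snapshot('wrist')[::2,::2],cv2.resize(ctrl.snapshot('top')[120:225,340:480],(280,210))]))
E
```

```text
5.025 [ 0.61350179 -0.28743646  0.03502885] [-0.88787573 -0.15260196 -0.95819751]
```

View pics/w2.png

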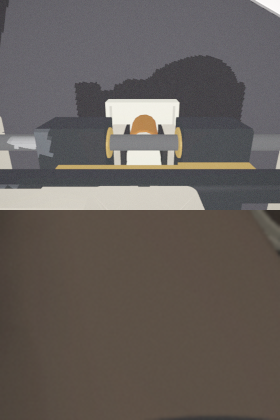

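The wrist view shows the bottle standing inside the narrow compartment, framed by white walls. I lower it, release and go on to the slide box.

>>> step_arm(rows=[[[-1, 0, 0, -0.3, 0, 0, 0], [-1, 0, 0, -0.1, 0, 0, 0], [0.5, 0, 0, 0, 0, 0, 0], [0.5, 0, 0, 0, 0, 0, 0], [0.5, 0, 0, 0, 0, 0, 0], [0.5, 0, 0, 0, 0, 0, 0], [0.5, 0, 0, 0, 0, 0, 0], [0.5, 0, 0, 3, 0, 0, 0], [0.5, 0, 0, 4, 0, 0, 0], [0.5, 0, 0, 4, 0, 0, 0]]])

```text
clock: 6.38
tool_pos: [0.6148, -0.2874, 0.1435]
orientation: [-90.0, -0.0, 106.8]
force: [0.3, 0.2, 0.2]
opening: 0.0659
```

>>> step_arm(rows=[[[1, -1.78, 1.52, 0, 0, 0, -9.71], [1, -1.78, 1.52, 0, 0, 0, -9.71], [1, -1.78, 1.52, 0, 0, 0, -9.71], [1, -1.78, 1.52, 0, 0, 0, -9.71], [1, -1.78, 1.52, 0, 0, 0, -9.71], [1, -1.78, 1.52, 0, 0, 0, -9.71], [1, -1.78, 1.52, 0, 0, 0, -9.71], [1, -1.78, 1.52, 0, 0, 0, -9.71], [1, -1.78, 1.52, 0, 0, 0, -9.71], [1, 0, 0, 0, 0, 0, 0], [1, 0, 0, 0, 0, 0, 0]]])

```text
clock: 7.75
tool_pos: [0.4553, -0.1507, 0.143]
orientation: [-90.0, -0.1, 19.6]
force: [0.6, -0.3, 0.4]
opening: 0.0874
```

```bash
python3 - <<'E'
from h import *
o=ctrl.get_obs();print(o['clock'],o['tool_pos'],o['orientation'])
c=cam('wrist');im=ctrl.snapshot('wrist');tp=ctrl.snapshot('top');cv2.imwrite('pics/w3.png',np.hstack([im[:,:400],tp[:,200:480]]))
im=im.astype(int);v=im.min(2);sat=im.max(2)-v
for b in blobs((v>120)&(sat<50)):
    print(np.round(b.mean(0)),*rect(cast(c,b,0.036)))
E
```

```text
7.75 [ 0.45534461 -0.15072352  0.1429524 ] [-9.00251181e+01 -5.40115913e-02  1.95871313e+01]
[430. 414.] [593.   40.6] [15.2  5.7] 5.4
[199. 397.] [ 646.6 -167.1] [387.6  53.1] -70.2
[434. 314.] [ 4.98e+02 -4.00e-01] [30.4 28. ] -70.3
[140. 318.] [ 588. -240.] [36.1 30.5] 19.7
[191. 322.] [ 574.5 -201.7] [39.6 30.1] 16.2
[164. 259.] [ 526.6 -235.6] [41.5 17.7] -70.3
[433. 247.] [439.6 -31. ] [71.9 45.1] -72.1
[288. 208.] [ 452.4 -151.9] [92.  41.8] 19.7
[437.  26.] [297.  -97.5] [132.5  41.8] -70.4
```

View pics/w3.png

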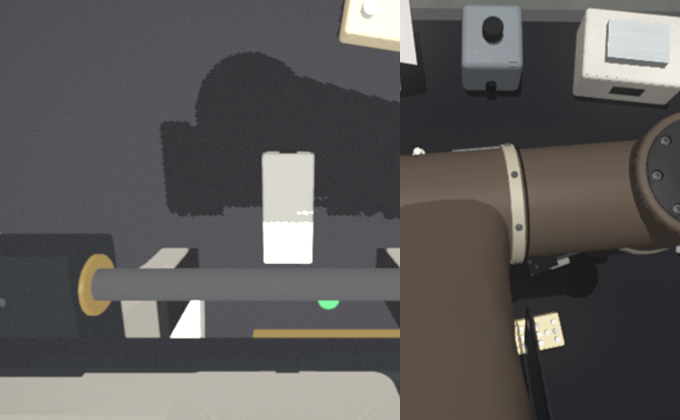

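The wrist view shows the slide box at (288,208), that is (452.4,-151.9) mm at 19.7°, aligned under the tool. Its catch end points away from +x. I grip it.

>>> step_arm(rows=[[[1, -0.2, -0.1, -4, 0, 0, 0], [1, 0, 0, -4, 0, 0, 0], [1, 0, 0, -3, 0, 0, 0], [1, 0, 0, -1.7, 0, 0, 0], [-1, 0, 0, 0, 0, 0, 0], [-1, 0, 0, 0, 0, 0, 0], [-1, 0, 0, 0, 0, 0, 0], [-1, 0, 0, 0, 0, 0, 0], [-1, 0, 0, 0, 0, 0, 0], [-1, 0, 0, 0, 0, 0, 0], [-1, 0, 0, 0, 0, 0, 0], [-1, 0, 0, 0, 0, 0, 0]]])

```text
clock: 9.35
tool_pos: [0.4529, -0.1516, 0.0159]
orientation: [-90.0, -0.0, 19.4]
force: [-1.6, 1.4, 5.3]
opening: 0.0399
```

>>> step_arm(rows=[[[-1, 0, 0, 2, 0, 0, 0], [-1, 0, 0, 4, 0, 0, 0], [-1, 2.26, 1.86, 2, 0, 0, 9.53], [-1, 2.26, 1.86, 0, 0, 0, 9.53], [-1, 2.26, 1.86, 0, 0, 0, 9.53], [-1, 2.26, 1.86, 0, 0, 0, 9.53], [-1, 2.26, 1.86, 0, 0, 0, 9.53], [-1, 2.26, 1.86, 0, 0, 0, 9.53], [-1, 2.26, 1.86, 0, 0, 0, 9.53], [-1, 2.26, 1.86, 0, 0, 0, 9.53], [-1, 0, 0, -2, 0, 0, 0], [-1, 0, 0, 0, 0, 0, 0]]])

```text
clock: 10.85
tool_pos: [0.6318, -0.003, 0.0732]
orientation: [-89.7, 0.0, 95.7]
force: [-0.9, 0.4, -1.6]
opening: 0.0397
```

```bash
python3 - <<'E'
from h import *
c=cam('wrist');im=ctrl.snapshot('wrist');cv2.imwrite('pics/w4.png',im)
d=np.array([np.cos(np.radians(16.8)),np.sin(np.radians(16.8))])
E
```

```text
(no output)
```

View pics/w4.png

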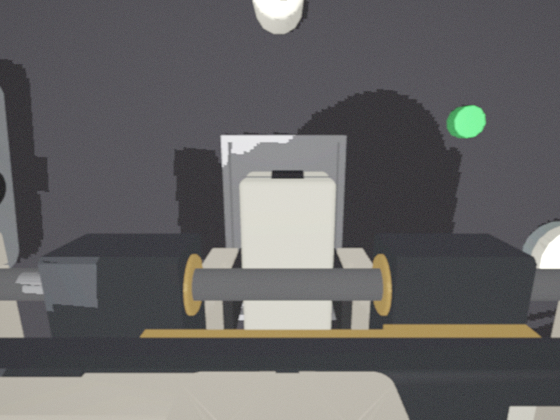

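The view shows the box (columns 242–333) centred over the grey tray (columns 221–346) and aligned with it. I lower it and release.

>>> step_arm(rows=[[[-1, 0, 0, -2.5, 0, 0, 0], [-1, 0, 0, -1.5, 0, 0, 0], [-1, 0, 0, -0.8, 0, 0, 0], [-1, 0, 0, -0.6, 0, 0, 0], [-1, 0, 0, 0, 0, 0, 0]]])

```text
clock: 11.52
tool_pos: [0.6335, -0.0029, 0.0215]
orientation: [-90.0, 0.0, 95.7]
force: [0.2, -0.3, -0.8]
opening: 0.0397
```

>>> step_arm(rows=[[[-1, 0, 0, -0.15, 0, 0, 0], [-1, 0, 0, 0, 0, 0, 0], [0.5, 0, 0, 0, 0, 0, 0], [0.5, 0, 0, 0, 0, 0, 0], [0.5, 0, 0, 0, 0, 0, 0], [0.5, 0, 0, 0, 0, 0, 0], [0.5, 0, 0, 2, 0, 0, 0], [0.5, 0, 0, 4, 0, 0, 0], [0.5, 0, 0, 4, 0, 0, 0], [0.5, 0, 0, 2, 0, 0, 0], [0.5, 0, 0, 0, 0, 0, 0]]])

```text
clock: 12.9
tool_pos: [0.6346, -0.0026, 0.1421]
orientation: [-90.2, -0.0, 95.7]
force: [0.7, 0.4, -0.5]
opening: 0.0653
```

>>> step_arm(rows=[[[1, -3.41, 3.84, 0, 0, 0, 1.39], [1, -3.41, 3.84, 0, 0, 0, 1.39], [1, -3.41, 3.84, 0, 0, 0, 1.39], [1, -3.41, 3.84, 0, 0, 0, 1.39], [1, -3.41, 3.84, 0, 0, 0, 1.39], [1, -3.41, 3.84, 0, 0, 0, 1.39], [1, -3.41, 3.84, 0, 0, 0, 1.39], [1, -3.41, 3.84, 0, 0, 0, 1.39], [1, 0, 0, 0, 0, 0, 0], [1, 0, 0, 0, 0, 0, 0]]])

```text
clock: 14.15
tool_pos: [0.3604, 0.304, 0.1393]
orientation: [-89.9, 0.1, 106.8]
force: [-0.2, 0.3, -1.4]
opening: 0.0876
```

```bash
python3 - <<'E'
from h import *
o=ctrl.get_obs();print(o['clock'],o['tool_pos'],o['orientation'])
c=cam('wrist');im=ctrl.snapshot('wrist').astype(int);v=im.min(2);sat=im.max(2)-v
for b in blobs((v>120)&(sat<50)):
    r=rect(cast(c,b,0.05))
    if abs(b.mean(0)[0]-287)<60: print(np.round(b.mean(0)),*r)
c=cam('top');im=ctrl.snapshot('top');cv2.imwrite('pics/t5.png',im[80:300,90:490])
im=im.astype(int);v=im.min(2);sat=im.max(2)-v
for b in blobs((v>120)&(sat<50)):
    for z in (.02,.04):
      r=rect(cast(c,b,z)); 
      if r[1][0]<160: print(z,np.round(b.mean(0)),*r)
E
```

```text
14.15 [0.36036206 0.30398152 0.1393424 ] [-8.99390154e+01  5.40931367e-02  1.06845539e+02]
[286. 221.] [361.8 305.1] [47.9 47.8] 61.9
[239.   2.] [433.6 173.4] [27.3  4.1] 16.9
0.02 [333. 334.] [ 269.3 -101.6] [123.4  58.2] -78.9
0.04 [333. 334.] [272.  -98.8] [120.4  56.7] -78.9
0.02 [129. 289.] [360.3 315.5] [47.4 42.9] -89.7
0.04 [129. 289.] [360.7 308.2] [46.3 41.8] -89.7
0.02 [  9. 262.] [413.6 569.3] [63.1  7.9] 43.8
0.04 [  9. 262.] [412.8 555.9] [61.6  7.7] 43.8
0.02 [ 73. 258.] [428. 436.] [67. 31.] 70.7
0.04 [ 73. 258.] [426.8 425.8] [65.4 30.3] 70.7
0.02 [282. 252.] [438.1  -4.5] [49.  46.7] -89.6
0.04 [282. 252.] [436.6  -4.1] [47.8 45.5] -89.6
0.02 [218. 246.] [450.6 133.5] [62.6 62.3] 45.9
0.04 [218. 246.] [448.8 130.6] [61.  60.8] 45.9
0.02 [ 12. 234.] [472.2 570.7] [86.8 50.3] 7.6
0.04 [ 12. 234.] [469.9 557.2] [84.7 49.1] 7.6
0.02 [163. 187.] [580.1 257.1] [110.  107.8] -75.1
0.04 [163. 187.] [575.2 251.2] [107.3 105.2] -75.1
0.02 [395. 177.] [ 605.6 -256.6] [141.3  81.1] -73.2
0.04 [395. 177.] [ 600.1 -250.1] [137.9  79.2] -73.2
0.02 [344. 155.] [ 654.7 -140.8] [28.  27.2] 0.5
0.04 [344. 155.] [ 648.  -137.1] [27.3 26.5] 0.5
0.02 [218. 154.] [654.8 139.3] [29.2 27.3] 47.4
0.04 [218. 154.] [648.1 136.3] [28.5 26.7] 47.4
0.02 [280. 159.] [631.7  -2.5] [125.6  76.3] -84.4
0.04 [280. 159.] [625.6  -2.2] [122.5  74.5] -84.4
0.02 [291.  35.] [950.8 -24. ] [157.2 135.2] 0.7
0.04 [291.  35.] [936.9 -23.1] [153.4 131.9] 0.7
```

View pics/t5.png

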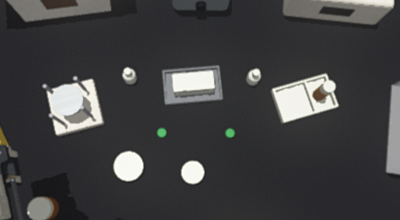

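The top view shows the box in the grey tray and the bottle upright in the narrow compartment. The wrist camera puts the jar at (361.8,305.1) mm. I grip the jar.

>>> step_arm(rows=[[[1, 0.1, 0.1, -4, 0, 0, 0], [1, 0, 0, -4, 0, 0, 0], [1, 0, 0, -2.5, 0, 0, 0], [1, 0, 0, -1, 0, 0, 0], [-1, 0, 0, 0, 0, 0, 0], [-1, 0, 0, 0, 0, 0, 0], [-1, 0, 0, 0, 0, 0, 0], [-1, 0, 0, 0, 0, 0, 0], [-1, 0, 0, 0, 0, 0, 0], [-1, 0, 0, 0, 0, 0, 0], [-1, 0, 0, 0, 0, 0, 0]]])

```text
clock: 15.62
tool_pos: [0.3618, 0.3055, 0.0255]
orientation: [-90.0, -0.0, 106.8]
force: [-2.2, 0.3, 6.2]
opening: 0.046
```

>>> step_arm(rows=[[[-1, 0, 0, 2, 0, 0, 0], [-1, 0, 0, 5, 0, 0, 0], [-1, 0, 0, 5, 0, 0, 0], [-1, 2.13, -4.83, 0, 0, 0, 0], [-1, 2.13, -4.83, 0, 0, 0, 0], [-1, 2.13, -4.83, 0, 0, 0, 0], [-1, 2.13, -4.83, 0, 0, 0, 0], [-1, 2.13, -4.83, 0, 0, 0, 0], [-1, 2.13, -4.83, 0, 0, 0, 0]]])

```text
clock: 16.75
tool_pos: [0.4898, 0.0139, 0.145]
orientation: [-90.0, -0.0, 106.8]
force: [1.0, 0.7, -1.5]
opening: 0.0467
```

>>> step_arm(rows=[[[-1, 2.13, -4.83, 0, 0, 0, 0], [-1, 2.13, -4.83, 0, 0, 0, 0], [-1, 2.13, -4.83, 0, 0, 0, 0], [-1, 2.13, -4.83, 0, 0, 0, 0], [-1, 2.13, -4.83, 0, 0, 0, 0], [-1, 0, 0, 0, 0, 0, 0], [-1, 0, 0, 0, 0, 0, 0]]])

```text
clock: 17.62
tool_pos: [0.5953, -0.226, 0.1441]
orientation: [-89.9, -0.1, 106.7]
force: [-0.0, 0.4, -1.6]
opening: 0.0466
```

>>> step_arm(rows=[[[-1, 0, 0, -4, 0, 0, 0], [-1, 0, 0, -4, 0, 0, 0], [-1, 0, 0, -2, 0, 0, 0], [-1, 0, 0, -0.8, 0, 0, 0], [-1, 0, 0, -0.4, 0, 0, 0], [-1, 0, 0, -0.2, 0, 0, 0], [-1, 0, 0, 0, 0, 0, 0]]])

```text
clock: 18.5
tool_pos: [0.5965, -0.2259, 0.0318]
orientation: [-90.1, 0.0, 106.8]
force: [0.3, -0.0, -1.3]
opening: 0.0464
```

>>> step_arm(rows=[[[-1, 0, 0, -0.2, 0, 0, 0], [0.5, 0, 0, 0, 0, 0, 0], [0.5, 0, 0, 0, 0, 0, 0], [0.5, 0, 0, 0, 0, 0, 0], [0.5, 0, 0, 0, 0, 0, 0], [0.5, 0, 0, 3, 0, 0, 0], [0.5, 0, 0, 5, 0, 0, 0], [0.5, 0, 0, 6, 0, 0, 0], [0.5, 0, 0, 6, 0, 0, 0]]])

```text
clock: 19.62
tool_pos: [0.5957, -0.2259, 0.231]
orientation: [-90.0, -0.0, 106.8]
force: [1.3, -0.5, -0.3]
opening: 0.0654
```

>>> step_arm(rows=[[[1, -0.19, 4.8, 0.5, 0, 0, -0.19], [1, -0.19, 4.8, 0.5, 0, 0, -0.19], [1, -0.19, 4.8, 0.5, 0, 0, -0.19], [1, -0.19, 4.8, 0.5, 0, 0, -0.19], [1, -0.19, 4.8, 0.5, 0, 0, -0.19], [1, -0.19, 4.8, 0.5, 0, 0, -0.19], [1, -0.19, 4.8, 0.5, 0, 0, -0.19], [1, -0.19, 4.8, 0.5, 0, 0, -0.19], [1, -0.19, 4.8, 0.5, 0, 0, -0.19], [1, -0.19, 4.8, 0.5, 0, 0, -0.19], [1, 0, 0, 0, 0, 0, 0], [1, 0, 0, 0, 0, 0, 0]]])

```text
clock: 21.12
tool_pos: [0.5768, 0.2541, 0.2788]
orientation: [-90.0, 0.0, 104.9]
force: [-0.3, -0.2, 0.4]
opening: 0.0877
```

```bash
python3 - <<'E'
from h import *
o=ctrl.get_obs();print(o['clock'],o['tool_pos'],o['orientation'])
c=cam('wrist');im=ctrl.snapshot('wrist');np.savez('pics/w6',K=c[0],R=c[1],t=c[2]);cv2.imwrite('pics/w6.png',im)
t=ctrl.snapshot('scene');cv2.imwrite('pics/s6.png',t)
E
```

```text
21.125 [0.57679643 0.2540766  0.27876578] [-8.99671749e+01  1.51922062e-02  1.04936650e+02]
```

View pics/w6.png

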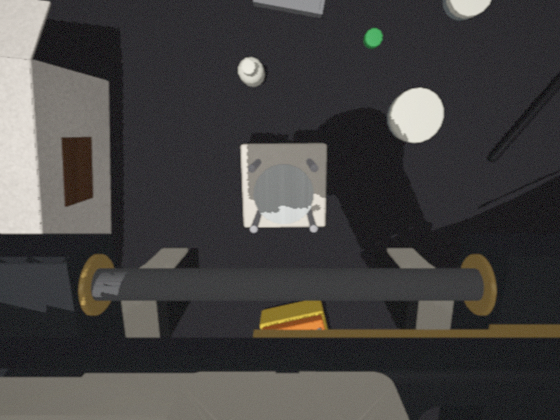

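The view shows the stacker base at columns 242–327, rows 143–227. The near post tops are at about (254,229) and (313,228), and the platform centre is near (284,194).

```bash
python3 - <<'E'
from h import *
d=np.load('pics/w6.npz');c=(d['K'],d['R'],d['t']);im=cv2.imread('pics/w6.png').astype(int);v=im.min(2)
m=(v>90)
m=m.astype(np.uint8); m[:,:180]=0;m[235:]=0;m[:,360:]=0;m[:120]=0
for b in blobs(m,500):print(np.round(b.mean(0)),b.min(0),b.max(0),rect(cast(c,b,.02)))
print('corners',np.round(1000*cast(c,[[241.5,142.5],[327.5,142.5],[326.5,227.5],[242.5,227.5]],.02).mean(0),1))
P=cast(c,[[254,229],[313.5,228.5]],.1)*1000;print('posts',P.round(1))
e=(P[1]-P[0])[:2];print(np.linalg.norm(e),np.degrees(np.arctan2(e[1],e[0])))
# platform disc at z=.075: columns/rows
g=(v>70).astype(np.uint8)
# guesses of centre -> reprojected tops and base corners
a=np.radians(14.9);R=np.array([[np.cos(a),-np.sin(a)],[np.sin(a),np.cos(a)]])
for C in ([.578,.254],[.580,.257]):
  print(C,proj(c,np.c_[np.array([[1,1],[1,-1],[-1,-1],[-1,1]])*.031@R.T+C,np.full(4,.1)]).round(), proj(c,np.c_[np.array([[1,1],[1,-1],[-1,-1],[-1,1]])*.052@R.T+C,np.full(4,.02)]).round())
for b in blobs(((cv2.imread('pics/w6.png').min(2)>120)).astype(np.uint8)*1,500):
  if 380<b.mean(0)[0]<450: print('dishL',rect(cast(c,b,.018)))
E
```

```text
[284. 186.] [240 143] [326 232] (array([581.3, 259.4]), array([111.5, 105.1]), -74.3)
corners [580.7 255.4  20. ]
posts [[602.4 294.3 100. ]
 [543.2 277.9 100. ]]
61.433354219855815 -164.51130059034662
[0.578, 0.254] [[257. 227.]
 [256. 167.]
 [318. 167.]
 [317. 228.]] [[246. 226.]
 [244. 143.]
 [330. 143.]
 [328. 226.]]
[0.58, 0.257] [[254. 230.]
 [253. 169.]
 [316. 170.]
 [314. 230.]] [[244. 228.]
 [241. 145.]
 [328. 145.]
 [325. 228.]]
dishL (array([451. , 133.2]), array([62.7, 62.4]), -53.7)
```

Stacker centre is (580.7,255.8) mm at about 15.1°. The large dish is at (450.8,133.4) mm.

>>> step_arm(rows=[[[1, -3.15, -3.02, -2.5, 0, 0, 0.2], [1, -3.15, -3.02, -4, 0, 0, 0], [1, -3.15, -3.02, -4, 0, 0, 0], [1, -3.15, -3.02, -4, 0, 0, 0], [1, 0, 0, -5, 0, 0, 0], [1, 0, 0, -4, 0, 0, 0], [1, 0, 0, -2, 0, 0, 0], [1, 0, 0, -1, 0, 0, 0], [1, 0, 0, 0, 0, 0, 0], [1, 0, 0, 0, 0, 0, 0]]])

```text
clock: 22.48
tool_pos: [0.4517, 0.1335, 0.015]
orientation: [-90.1, -0.0, 105.1]
force: [-0.9, -0.9, -0.2]
opening: 0.0876
```

>>> step_arm(rows=[[[1, -0.1, 0, -0.6, 0, 0, 0], [-1, 0, 0, 0, 0, 0, 0], [-1, 0, 0, 0, 0, 0, 0], [-1, 0, 0, 0, 0, 0, 0], [-1, 0, 0, 0, 0, 0, 0], [-1, 0, 0, 0, 0, 0, 0], [-1, 0, 0, 0, 0, 0, 0], [-1, 0, 0, 0.5, 0, 0, 0], [-1, 0, 0, 0.5, 0, 0, 0]]])

```text
clock: 23.6
tool_pos: [0.4499, 0.1331, 0.0183]
orientation: [-90.0, 0.0, 105.1]
force: [0.4, -0.2, -1.4]
opening: 0.06
```

>>> step_arm(rows=[[[-1, 0, 0, 2, 0, 0, 0], [-1, 0, 0, 4, 0, 0, 0], [-1, 0, 0, 4, 0, 0, 0], [-1, 0, 0, 3, 0, 0, 0], [-1, 3.26, 3.06, 1, 0, 0, 0], [-1, 3.26, 3.06, 0, 0, 0, 0], [-1, 3.26, 3.06, 0, 0, 0, 0], [-1, 3.26, 3.06, 0, 0, 0, 0], [-1, 0, 0, 0, 0, 0, 0], [-1, 0, 0, 0, 0, 0, 0]]])

```text
clock: 24.85
tool_pos: [0.5798, 0.2552, 0.1575]
orientation: [-89.9, 0.0, 105.1]
force: [-1.2, -1.3, -0.4]
opening: 0.0602
```

```bash
python3 - <<'E'
from h import *
o=ctrl.get_obs();print(o['clock'],o['tool_pos'],o['orientation'],o['opening'])
im=ctrl.snapshot('wrist');cv2.imwrite('pics/w7.png',im)
s=ctrl.snapshot('scene');cv2.imwrite('pics/s7.png',np.hstack([im[80:360,150:420],cv2.resize(s[250:360,260:380],None,fx=2.5,fy=2.5)[:280]]) if 0 else im)
c=cam('wrist');C=np.array([.5807,.2558]);a=np.radians(15.1);R=np.array([[np.cos(a),-np.sin(a)],[np.sin(a),np.cos(a)]])
print(proj(c,np.c_[np.array([[1,1],[1,-1],[-1,-1],[-1,1]])*.031@R.T+C,np.full(4,.1)]).round())
z=o['tool_pos'][2]-.0088+.02;t=np.linspace(0,6.3,13)
print(proj(c,np.c_[o['tool_pos'][0]+.031*np.cos(t),o['tool_pos'][1]+.031*np.sin(t),np.full(13,z)]).round())
E
```

```text
24.85 [0.57984421 0.25522733 0.15754863] [-8.99160027e+01  2.32967928e-02  1.05087771e+02] 0.060190337502717996
[[242. 277.]
 [239. 187.]
 [335. 187.]
 [332. 277.]]
[[224. 259.]
 [226. 291.]
 [244. 317.]
 [273. 332.]
 [305. 332.]
 [334. 317.]
 [352. 291.]
 [353. 259.]
 [337. 230.]
 [306. 213.]
 [270. 213.]
 [240. 231.]
 [224. 260.]]
```

View pics/w7.png

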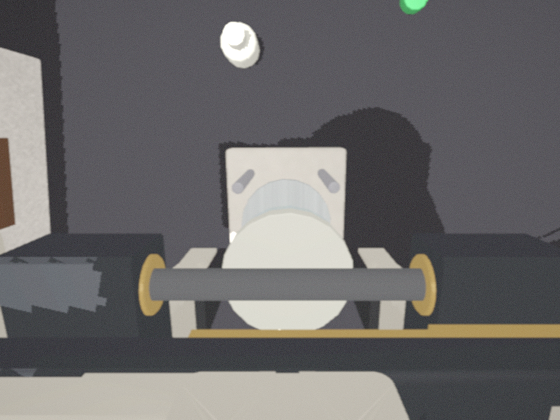

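The held dish fills columns 222–353 and the far post tops sit at (238,187) and (335,187), both as predicted, so it is centred. I lower it gently.

>>> step_arm(rows=[[[-1, 0.05, 0, -3, 0, 0, 0], [-1, 0, 0, -2.5, 0, 0, 0], [-1, 0, 0, -0.8, 0, 0, 0], [-1, 0, 0, -0.3, 0, 0, 0], [-1, 0, 0, -0.3, 0, 0, 0], [-1, 0, 0, -0.3, 0, 0, 0], [-1, 0, 0, -0.3, 0, 0, 0], [-1, 0, 0, -0.3, 0, 0, 0], [-1, 0, 0, -0.3, 0, 0, 0], [-1, 0, 0, -0.3, 0, 0, 0], [-1, 0, 0, 0, 0, 0, 0]]])

```text
clock: 26.32
tool_pos: [0.5809, 0.2556, 0.0738]
orientation: [-90.0, 0.0, 105.1]
force: [0.1, -0.0, -0.8]
opening: 0.0599
```

>>> step_arm(rows=[[[-1, 0, 0, -0.3, 0, 0, 0], [-1, 0, 0, -0.2, 0, 0, 0], [-1, 0, 0, -0.2, 0, 0, 0], [-1, 0, 0, 0, 0, 0, 0], [-0.1, 0, 0, 0, 0, 0, 0], [0.4, 0, 0, 0, 0, 0, 0], [0.7, 0, 0, 0, 0, 0, 0], [0.7, 0, 0, 0, 0, 0, 0], [0.7, 0, 0, 0, 0, 0, 0], [0.7, 0, 0, 0, 0, 0, 0]]])

```text
clock: 27.58
tool_pos: [0.5809, 0.2556, 0.0671]
orientation: [-90.0, 0.0, 105.1]
force: [0.2, 0.0, 0.8]
opening: 0.0746
```

>>> step_arm(rows=[[[0.7, 0, 0, 1, 0, 0, 0], [0.7, 0, 0, 2, 0, 0, 0], [0.7, 0, 0, 4, 0, 0, 0], [0.7, 0, 0, 5, 0, 0, 0], [0.7, 0, 0, 5, 0, 0, 0], [0.7, 0, 0, 4, 0, 0, 0], [0.7, 0, 0, 0, 0, 0, 0], [0.7, 0, 0, 0, 0, 0, 0]]])

```text
clock: 28.58
tool_pos: [0.5806, 0.2556, 0.2773]
orientation: [-90.0, -0.0, 105.1]
force: [-0.2, -0.1, -0.7]
opening: 0.0748
```

```bash
python3 - <<'E'
from h import *
o=ctrl.get_obs();print(o['clock'],o['tool_pos'],o['orientation'],o['opening'])
c=cam('wrist');im=ctrl.snapshot('wrist');cv2.imwrite('pics/w8.png',im[90:260,180:400])
cv2.imwrite('pics/w8.png',cv2.resize(im[90:260,180:400],None,fx=2.5,fy=2.5))
print(proj(c,[[.5807,.2558,.078]]))
E
```

```text
28.575 [0.58061512 0.25556326 0.27728023] [-9.00095210e+01 -2.86934385e-02  1.05094380e+02] 0.07476530382513502
[[287.97395113 194.75101601]]
```

View pics/w8.png

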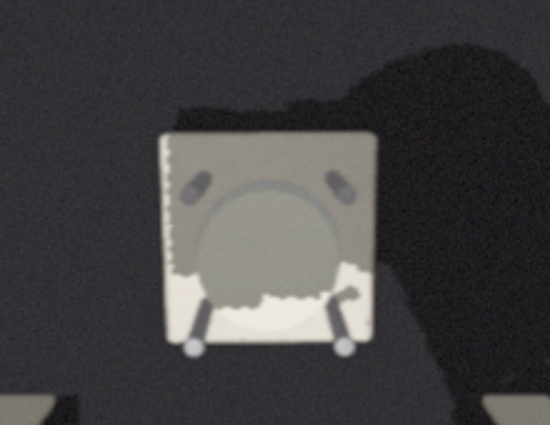

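The large dish sits at about (287.6,194), within a pixel of the predicted centre. I go for the small dish.

>>> step_arm(rows=[[[1, -2.37, -4.34, 0, 0, 0, 0], [1, -2.37, -4.34, 0, 0, 0, 0], [1, -2.37, -4.34, -3, 0, 0, 0], [1, -2.37, -4.34, -4, 0, 0, 0], [1, -2.37, -4.34, -4, 0, 0, 0], [1, -2.4, -4.34, -4, 0, 0, 0], [0.7, 0, 0, 0, 0, 0, 0], [0.7, 0, 0, 0, 0, 0, 0]]])

```text
clock: 29.62
tool_pos: [0.4398, -0.0027, 0.129]
orientation: [-90.0, 0.0, 105.1]
force: [0.3, -0.7, 0.3]
opening: 0.0759
```

```bash
python3 - <<'E'
from h import *
o=ctrl.get_obs();print(o['clock'],o['tool_pos'],o['orientation'],o['opening'])
c=cam('wrist');im=ctrl.snapshot('wrist').astype(int);v=im.min(2)
for b in blobs(v>100,300):
  if abs(b.mean(0)[0]-287)<60: print(b.min(0),b.max(0),rect(cast(c,b,.018)))
E
```

```text
29.625 [ 0.43984408 -0.00268529  0.12902697] [-8.99630537e+01  2.75359215e-02  1.05075950e+02] 0.07589432229545319
[260 184] [318 243] (array([439.3,  -3.2]), array([48.1, 48. ]), -29.8)
```

>>> step_arm(rows=[[[0.7, -0.1, -0.1, -4, 0, 0, 0], [0.7, 0, 0, -4, 0, 0, 0], [0.7, 0, 0, -2.5, 0, 0, 0], [0.7, 0, 0, -1, 0, 0, 0], [0.7, 0, 0, -0.5, 0, 0, 0], [-1, 0, 0, 0, 0, 0, 0], [-1, 0, 0, 0, 0, 0, 0], [-1, 0, 0, 0, 0, 0, 0], [-1, 0, 0, 0, 0, 0, 0], [-1, 0, 0, 0, 0, 0, 0], [-1, 0, 0, 0, 0, 0, 0]]])

```text
clock: 31.05
tool_pos: [0.439, -0.0033, 0.0097]
orientation: [-90.0, -0.0, 105.1]
force: [-2.2, 0.3, 7.2]
opening: 0.0461
```

>>> step_arm(rows=[[[-1, 0, 0, 1, 0, 0, 0], [-1, 0, 0, 4, 0, 0, 0], [-1, 0, 0, 5, 0, 0, 0], [-1, 2.36, 4.32, 5, 0, 0, 0], [-1, 2.36, 4.32, 0, 0, 0, 0], [-1, 2.36, 4.32, 0, 0, 0, 0], [-1, 2.36, 4.32, 0, 0, 0, 0], [-1, 2.36, 4.32, 0, 0, 0, 0], [-1, 2.36, 4.31, 0, 0, 0, 0], [-1, 0, 0, 0, 0, 0, 0], [-1, 0, 0, 0, 0, 0, 0]]])

```text
clock: 32.42
tool_pos: [0.5771, 0.2506, 0.1535]
orientation: [-89.9, 0.0, 105.1]
force: [-0.4, -0.4, -0.7]
opening: 0.0462
```

```bash
python3 - <<'E'
from h import *
o=ctrl.get_obs();print(o['clock'],o['tool_pos'],o['orientation'],o['opening'])
c=cam('wrist');im=ctrl.snapshot('wrist');cv2.imwrite('pics/w9.png',im)
p=o['tool_pos'].copy();p[2]+=.0103;q=proj(c,[p])[0];print('held dish top expected',q,'targets far posts (239,187),(335,187) at z',proj(c,[[.5807,.2558,.078]]))
E
```

```text
32.425 [0.57713151 0.25062468 0.15350883] [-8.99264100e+01  1.94988855e-02  1.05104364e+02] 0.04615465158549329
held dish top expected [289.1915227  274.60511014] targets far posts (239,187),(335,187) at z [[281.6843071  231.17468626]]
```

View pics/w9.png

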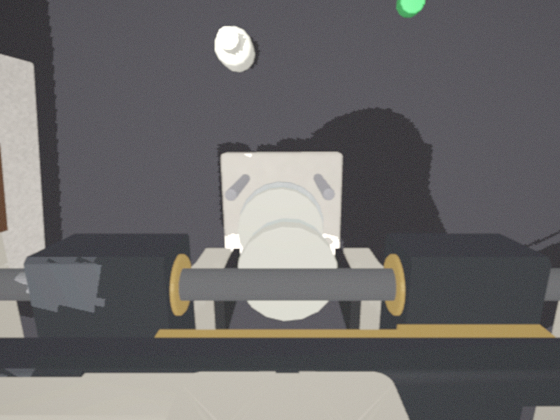

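The move fell about 4 mm short in x and 5 mm short in y because one row was speed-limited. I correct that first, then lower gently.

>>> step_arm(rows=[[[-1, 0.37, 0.5, 0, 0, 0, 0], [-1, 0, 0, 0, 0, 0, 0], [-1, 0, 0, -2.5, 0, 0, 0], [-1, 0, 0, -2, 0, 0, 0], [-1, 0, 0, -1, 0, 0, 0], [-1, 0, 0, 0, 0, 0, 0]]])

```text
clock: 33.22
tool_pos: [0.5812, 0.2556, 0.0984]
orientation: [-89.9, 0.0, 105.1]
force: [0.4, -0.2, 0.0]
opening: 0.0459
```

>>> step_arm(rows=[[[-1, 0, 0, -0.5, 0, 0, 0], [-1, 0, 0, -0.25, 0, 0, 0], [-1, 0, 0, -0.25, 0, 0, 0], [-1, 0, 0, -0.25, 0, 0, 0], [-1, 0, 0, -0.25, 0, 0, 0], [-1, 0, 0, -0.25, 0, 0, 0], [-1, 0, 0, -0.25, 0, 0, 0], [-1, 0, 0, -0.25, 0, 0, 0], [-1, 0, 0, 0, 0, 0, 0], [-1, 0, 0, 0, 0, 0, 0]]])

```text
clock: 34.48
tool_pos: [0.5814, 0.2559, 0.0762]
orientation: [-90.0, 0.0, 105.1]
force: [-0.4, 0.2, -0.2]
opening: 0.0459
```

>>> step_arm(rows=[[[-1, 0, 0, -0.1, 0, 0, 0], [-1, 0, 0, 0, 0, 0, 0], [-0.2, 0, 0, 0, 0, 0, 0], [0.1, 0, 0, 0, 0, 0, 0], [0.4, 0, 0, 0, 0, 0, 0], [0.4, 0, 0, 0, 0, 0, 0], [0.4, 0, 0, 0, 0, 0, 0], [0.4, 0, 0, 1, 0, 0, 0], [0.4, 0, 0, 2, 0, 0, 0], [0.4, 0, 0, 4, 0, 0, 0], [0.4, 0, 0, 5, 0, 0, 0], [0.4, 0, 0, 5, 0, 0, 0]]])

```text
clock: 35.98
tool_pos: [0.5813, 0.2558, 0.2477]
orientation: [-90.0, -0.0, 105.1]
force: [1.3, 0.2, -0.3]
opening: 0.061
```

```bash
python3 - <<'E'
from h import *
o=ctrl.get_obs();print(o['clock'],o['tool_pos'],o['orientation'],o['opening'])
c=cam('wrist');im=ctrl.snapshot('wrist');s=ctrl.snapshot('scene')
cv2.imwrite('pics/w10.png',np.hstack([cv2.resize(im[90:260,190:390],None,fx=2,fy=2),cv2.resize(s[270:355,275:365],(360,340))]))
C=[.5807,.2558];r=np.array
for z in(.065,.085): print(z,proj(c,[[*C,z]]))
sc=cam('scene')
cv2.imwrite('pics/s10.png',cv2.resize(s[110:310,150:350],None,fx=2.9,fy=2.9))
E
```

```text
35.975 [0.58134892 0.25577213 0.24766753] [-9.00330669e+01 -4.55087539e-03  1.05102016e+02] 0.06100781018592311
0.065 [[288.84628765 197.71070818]]
0.085 [[288.92847926 201.61561608]]
```

View pics/w10.png

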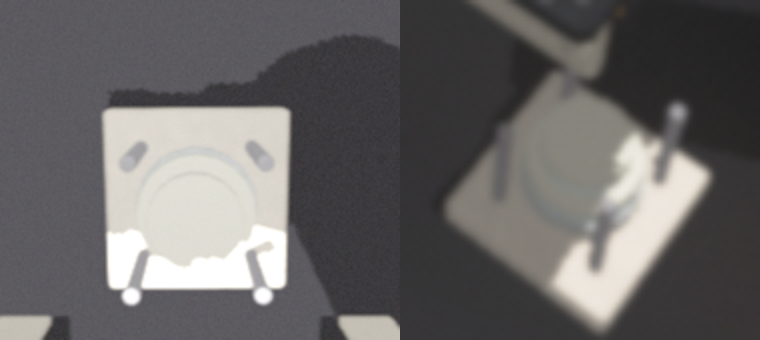

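View pics/s10.png

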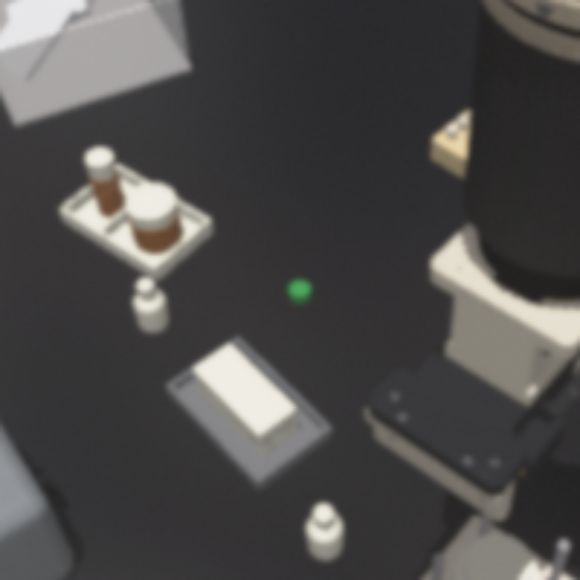

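The small dish is centred on the large one to within about a pixel, and the bottle, jar and box are all upright in their compartments. The gripper is clear of everything, so I hand in.

```bash
python3 -c "
from plant import ctrl
print(ctrl.close_job(), ctrl.get_obs()['clock'])"
```

```text
the job is handed in; nothing more can be done
the job is handed in; nothing more can be done
```

All five things are put away and the job was handed in at about 36 s on the robot's clock, well under the 125 s limit. The system reports no verdict, so these results rest on my own checks.

- **Dishes:** the large dish is on the sprung platform with the small one on top. In the last wrist picture the small dish is centred to about 1–2 pixels (roughly 1 mm). I lowered both in steps of about 3 mm, and the wrist force read about 1 N or less whenever I checked it.
- **Bottle, jar and slide box:** the last scene picture shows the bottle upright in the narrow compartment and the jar upright in the wide one. The slide box lies flat and lengthwise in the grey tray. I judged these three by eye and from the tool position at release, and did not measure their final positions.
- **Disagreements:** the top and wrist cameras differed by about 1–2 mm on some positions. One move with the small dish stopped about 5 mm short because a row was speed-limited; I corrected it before lowering.
- **Not checked:** I took no top-camera picture after the last release. At hand-in the open gripper was well above everything.

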